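# Condiment board in order of height

## Robot

A 6-joint arm with a two-finger parallel gripper is mounted at the origin on a cart in front of the work surface, level with it; the furniture and walls round the work are solid. World frame = base frame: x ahead of the robot, y to its left, z up, the work surface at z = 0. Lengths are in mm, angles in rad, forces in N, time in s.
With the tool pointing down it reaches from about 275 to 750 mm from the base axis. Payload 10.2 kg.
Tool frame: the origin (TCP) lies at the very end of the fingers, on their centre line; the grasp point (between the pads) lies 19 mm behind it; z points along the fingers, y is the line along which they close (so a half turn about z gives the same grasp; the last joint's range is limited). The gripper opens to 85 mm and grips with 20 to 120 N. Pads are 22 mm wide; open, the fingers measure 114 mm over their backs; the gripper's body (76 mm by 85 mm) begins 54 mm behind the grasp point. The pads swing forward as they close: fully open they stand 13 mm farther back than shut.
Start: joints at [1.059, 0.313, 1.498, -0, 1.331, -0.223], TCP at [149.534, 503.26, 206.294] pointing down, gripper open.
Joint ranges: [-2.94, 2.94], [-0.97, 2.17], [0.19, 2.56], [-1.23, 4.37], [0.02, 3.11], [-2.88, 2.88]. Speed limits (rad/s): [2.39, 2.39, 3.01, 3.14, 3.14, 3.14].

## Interface

Orientations are given as a unit quaternion [w, x, y, z].
In Python, from rig import * gives the robot as it stands. The module is installed in compiled form; this text tells all that it offers.
- The arm moves only by the shell command python3 -m crank 'ROWS' [FORCE]. ROWS is JSON, a list that holds one entry, the list of rows, each a list of 7 numbers: the shift along the tool's x, y, z in units of 25 mm (1.0 is 25 mm), then the turn, a rotation vector about the tool's x, y, z in units of 8 degrees (1.0 is 8 degrees), then the finger opening in mm, from 0 to 85.4. A call has exactly 8 rows; each row shifts and turns the commanded pose from where the row before left it, along the tool's axes as they then stand; what a row does not reach is not made up. A row lasts 1/10 s, in which the tool goes at most 50 mm and 8.59 degrees, less where a joint would pass 70% of its speed; a pose out of reach is approached as far as the arm can. A call is refused whole if a number of a shift passes 1 or a number of a turn 1, either way. A call with a gripper value outside its range is refused whole. The fingers move at their own pace and stop on an object; FORCE is the grip in N (left out, the last holds). Time passes only in rows, so rows that do not move let the fingers close, or fill a call up. It gives the time, the measured TCP pose, the force, the opening and the grip force at its end, in the units of the state.
- sense(): the state, without advancing time (a new reading comes with each control period).
- capture(name): name is "side" or "top" or "wrist"; returns the picture (420x560x3 uint8, blue, green, red); there is no depth.
- camera_model(name): a dict with "fx", "fy", "cx", "cy" (pixels), "world_from_camera" (4x4, takes a point from camera to world coordinates); the wrist camera has in their place "T_tool_cam" (4x4, takes a point from camera to tool coordinates, whose origin is the TCP and whose axes are the flange's). Camera axes: x right, y up, looking along -z (the intrinsics and any distortion apply to the point x, -y, -z); pixel columns grow to the right and rows downward; lengths in mm; the calibration is good to about 2 mm. A picture is of the moment at which its call begins: read the wrist's pose just before it. camera_model takes no time and is no camera call.
- finish_job(): hands the job in; it is judged then, once.
The state is a dict: "time_s": time; "joints": joint angles; "dq": joint speeds; "tau": joint torques, N m; "eef_pos": TCP position; "ee_rot": TCP orientation; "force": force on the tool from outside, world axes, zero at the start; "wrist_torque": the same for the moment, N m; "grip_width": opening from 0.0 (shut) to 1.0 (fully open); "grip_force": force on a finger pad.
Only numpy, scipy, OpenCV 4.12 (cv2) and the standard library are available. Lean on these libraries where they do the work, as an engineer would, in place of code of your own. Each camera call takes 0.05 s, during which the arm holds its last target. There are 200 camera calls.

## Task

Stand the pepper mill, the spice jar, the salt shaker and the kitchen timer on the wooden board in a row by height: the tallest at the end next to the tall oil bottle, each next one shorter, each upright in the middle of its own cork disc. Do not knock over or push away the oil bottle or the clip-top jar that flank the board.

Things in the scene. Friction and masses are not known exactly. Their poses are not given: they have to be found in the camera images.
- pepper_mill: Wooden pepper mill, loose, upright, 160 mm tall (the tallest of the four), about 0.18 kg. Round: 58 mm across at most in the lower 115 mm; the head (116 to 149 mm up) is 50 mm across, a metal knob of 12 mm is on top. The head does not turn. Origin: centre of the underside; z up.
- spice_jar: Round glass spice jar with a green cap, loose, upright, 106 mm tall (second), 46 mm across all the way up, about 0.11 kg. Origin: centre of the underside; z up.
- salt_shaker: Round clear salt shaker with a light grey domed cap, loose, upright, 90 mm tall (third), 44 mm across up to 70 mm height, 34 mm above, about 0.1 kg. Origin: centre of the underside; z up.
- timer: Round kitchen timer, red base with a white upper half, loose, upright, 53 mm tall (the shortest), 66 mm across up to 42 mm height, a knob of 24 mm above that. Here its dial does not turn. About 0.11 kg. Origin: centre of the underside; z up.
- cork_0: Cork disc, 70 mm across, one of four alike in a row at 90 mm spacing, cork_0 to cork_3 from the robot's left, on a fixed wooden board (390 x 110 x 18 mm); this is an end disc (the robot's left). Takes one thing. Origin: centre of its top face, 20 mm above the worktop (2 mm proud of the board). z up, y along the row to cork_0, x across the board, away from the robot.
- cork_1: Cork disc, 70 mm across, one of four alike in a row at 90 mm spacing, cork_0 to cork_3 from the robot's left, on a fixed wooden board (390 x 110 x 18 mm); this is the second from the left. Takes one thing. Origin: centre of its top face, 20 mm above the worktop (2 mm proud of the board). z up, y along the row to cork_0, x across the board, away from the robot.
- cork_2: Cork disc, 70 mm across, one of four alike in a row at 90 mm spacing, cork_0 to cork_3 from the robot's left, on a fixed wooden board (390 x 110 x 18 mm); this is the third from the left. Takes one thing. Origin: centre of its top face, 20 mm above the worktop (2 mm proud of the board). z up, y along the row to cork_0, x across the board, away from the robot.
- cork_3: Cork disc, 70 mm across, one of four alike in a row at 90 mm spacing, cork_0 to cork_3 from the robot's left, on a fixed wooden board (390 x 110 x 18 mm); this is an end disc (the robot's right). Takes one thing. Origin: centre of its top face, 20 mm above the worktop (2 mm proud of the board). z up, y along the row to cork_0, x across the board, away from the robot.
- oil_bottle: Dark green oil bottle, 267 mm tall, 61 mm across, loose, upright, standing beyond one end of the board in line with the row, 135 mm from the centre of the nearest cork disc; which end changes from start to start. The tallest thing goes on the disc next to it. Leave it where it is. Origin: centre of the underside; z up.
- clip_jar: Clip-top glass jar with oats, 128 mm tall, 86 mm across, loose, upright, standing beyond the other end of the board, 135 mm from the centre of the nearest cork disc. Leave it where it is. Origin: centre of the underside; z up.

How it is judged (in metres and radians):
At the end, for the whole second after the job is handed in: From the oil bottle's end of the board to the other end stand the pepper mill, spice jar, salt shaker and timer, each on its own cork disc with its centre within 15 mm of the disc's centre, upright within 0.12 rad, let go and at rest (((horizontal distance between oil_bottle and cork_0 below 0.22 m and horizontal distance between pepper_mill and cork_0 below 0.015 m and z of pepper_mill in the frame of cork_0 between -0.004 and 0.006 m and horizontal distance between spice_jar and cork_1 below 0.015 m and z of spice_jar in the frame of cork_1 between -0.004 and 0.006 m and horizontal distance between salt_shaker and cork_2 below 0.015 m and z of salt_shaker in the frame of cork_2 between -0.004 and 0.006 m and horizontal distance between timer and cork_3 below 0.015 m and z of timer in the frame of cork_3 between -0.004 and 0.006 m) or (horizontal distance between oil_bottle and cork_3 below 0.22 m and horizontal distance between pepper_mill and cork_3 below 0.015 m and z of pepper_mill in the frame of cork_3 between -0.004 and 0.006 m and horizontal distance between spice_jar and cork_2 below 0.015 m and z of spice_jar in the frame of cork_2 between -0.004 and 0.006 m and horizontal distance between salt_shaker and cork_1 below 0.015 m and z of salt_shaker in the frame of cork_1 between -0.004 and 0.006 m and horizontal distance between timer and cork_0 below 0.015 m and z of timer in the frame of cork_0 between -0.004 and 0.006 m)) and angle between each of pepper_mill, spice_jar, salt_shaker, timer's own z axis and vertical below 0.12 rad and linear speed of each of pepper_mill, spice_jar, salt_shaker, timer below 0.02 m/s); the robot touches nothing.
It fails at once if the oil bottle is pushed more than 30 mm or knocked over (distance of oil_bottle from where it was at the start of the episode above 0.03 m or angle between oil_bottle's own z axis and vertical above 0.5 rad).
It fails at once if the clip-top jar is pushed more than 30 mm or knocked over (distance of clip_jar from where it was at the start of the episode above 0.03 m or angle between clip_jar's own z axis and vertical above 0.5 rad).
It also fails if it takes over 125 s, if anything falls off the work surface, if the arm or the gripper's body presses on something with over 40 N, if the wrist force passes 120 N, or if a joint passes its speed limit or range.

## Working session

There is one attempt and no reset: what is moved stays moved. The work goes in short steps, Python scripts to look and compute and a shell command to move; the robot and the scene stay as the last step left them, time stands still between calls to the robot, and variables do not carry over. Pictures are saved under pics/ and viewed, at most 14 in all, crops included, and the job is handed in when it is done.

```bash
mkdir -p pics; python3 - <<'E'
from rig import *
import cv2,json
for n in("top","side"):
    cv2.imwrite(f"pics/{n}0.png",capture(n)); m=camera_model(n); print(n,{k:(v.tolist() if hasattr(v,'tolist') else v) for k,v in m.items()})
print(camera_model("wrist")); print(sense())
E
```

```text
top {'fx': 508.00604516349375, 'fy': 508.00604516349375, 'cx': 284.2278560694945, 'cy': 200.88682283674967, 'world_from_camera': [[-0.04367500191188496, 0.9787199859097998, -0.20049858699930628, 266.63043112457757], [-0.9990445219316874, -0.043106359379577734, 0.0072031228869783885, -3.1644487946988873], [-0.0015929238158395903, 0.20062161140256107, 0.9796675107565612, 1283.2148749951643], [0.0, 0.0, 0.0, 1.0]]}
side {'fx': 458.13248149970883, 'fy': 458.13248149970883, 'cx': 281.02384913341666, 'cy': 210.2331834336018, 'world_from_camera': [[0.8955277833928564, 0.14676166920391479, -0.4201083212981593, 14.280444814086561], [-0.4444590778922294, 0.34175357211234275, -0.8280462692553132, -1002.6110676631353], [0.02204806682378174, 0.9282593971519676, 0.37127937506465347, 516.7805198253426], [0.0, 0.0, 0.0, 1.0]]}
{'fx': 306.4735459620337, 'fy': 306.4735459620337, 'cx': 280.9321986943145, 'cy': 211.2849596433973, 'T_tool_cam': array([[ 2.19302607e-03,  9.61064725e-01,  2.76314650e-01,
         6.99482029e+01],
       [ 9.99997260e-01, -1.88121249e-03, -1.39353127e-03,
        -9.5648851
[... 171 characters left out ...]
e+00]])}
{'time_s': 0.1, 'joints': array([ 1.05858332e+00,  3.13393266e-01,  1.49835434e+00, -1.87157992e-05,
        1.33102043e+00, -2.23423188e-01]), 'dq': array([-0.00093742, -0.00131384, -0.0007356 ,  0.00113661,  0.00286091,
        0.00071823]), 'tau': array([ 1.48791158e-03, -4.12904227e+01, -2.60145003e+01, -2.22119370e-04,
        3.06626171e-03,  2.70412369e-05]), 'eef_pos': array([149.41257101, 503.01658216, 205.79527532]), 'ee_rot': array([-2.02841744e-04,  1.43891433e-01,  9.89593305e-01, -5.51652463e-04]), 'force': array([ 0.10051443,  0.55412652, -0.68732526]), 'wrist_torque': array([-0.01017318, -0.03748047, -0.03845298]), 'grip_force': 0.0, 'grip_width': 0.9963347117511802}
```

View pics/top0.png

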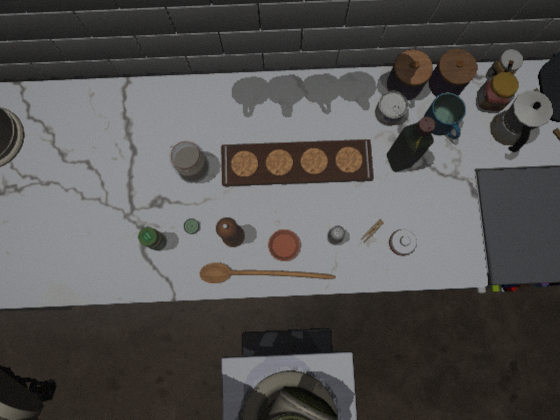

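View pics/side0.png

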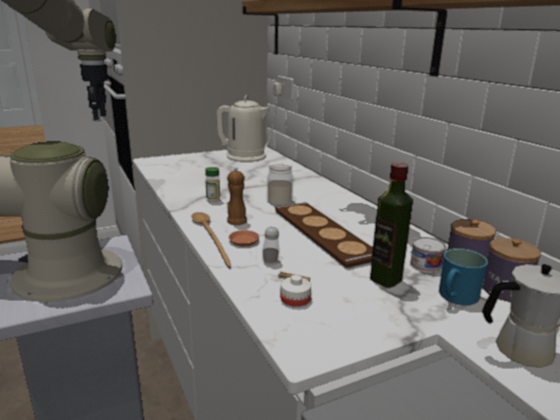

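The top view shows the oil bottle at the right end (405,145), so the mill goes on cork_3. The corks are at about (245,164) to (348,160). The mill is at (228,230), the jar (150,237), the salt (336,234) and the timer (403,241). I'll zoom in for accurate pixels.

```bash
python3 - <<'E'
import cv2
i=cv2.imread("pics/top0.png")[130:260,130:430]
i=cv2.convertScaleAbs(cv2.resize(i,None,fx=2.66,fy=2.66,interpolation=3),alpha=1.6)
s=cv2.imread("pics/side0.png")[160:310,190:430]
s=cv2.resize(s,None,fx=1.65,fy=1.65,interpolation=3)
cv2.imwrite("pics/z0.png",i)
cv2.imwrite("pics/z1.png",s)
E
cat > h.py <<'E'
from rig import *
import numpy as np,cv2
def ray(m,u,v):
    T=np.array(m["world_from_camera"]); d=T[:3,:3]@[(u-m["cx"])/m["fx"],-(v-m["cy"])/m["fy"],-1]
    return T[:3,3],d
def at(n,u,v,z):
    o,d=ray(camera_model(n),u,v); return (o+d*(z-o[2])/d[2])[:2].round(1)
def proj(n,p):
    m=camera_model(n); T=np.array(m["world_from_camera"]); c=T[:3,:3].T@(np.array(p)-T[:3,3])
    return np.array([m["cx"]+m["fx"]*c[0]/-c[2],m["cy"]-m["fy"]*c[1]/-c[2]]).round(1)
E
```

```text
(no output)
```

View pics/z0.png

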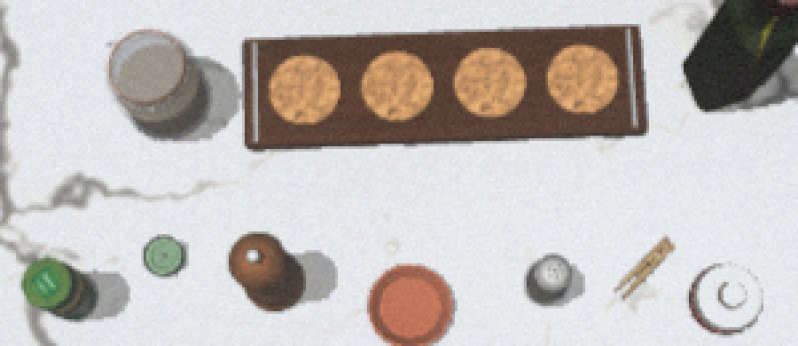

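Zoomed pixels (scale 2.66, offset 130,130): corks at (304,90), (397,86), (490,82) and (582,79). Mill knob (254,256), jar cap (46,284), salt cap (551,267), timer knob (734,295).

```bash
python3 - <<'E'
from h import *
from scipy import ndimage as nd
i=cv2.imread("pics/top0.png")
c=[]
f=lambda u,v:(130+(u-1)/2.66,130+(v-1)/2.66)
b=i[140:185,222:372].astype(int); m=(b[...,2]>110)&(b[...,2]-b[...,0]>40)
n,l,s,ce=cv2.connectedComponentsWithStats(m.astype(np.uint8))
for k in range(1,n):
    if s[k,4]>150: print("cork",ce[k]+[222,140],s[k,4],at("top",*(ce[k]+[222,140]),20))
for nm,u,v,z in(("mill knob",254,256,155),("jar",46,284,106),("salt",551,267,88),("timer",734,295,53),("timerbody",725,298,42)):
    p=at("top",*f(u,v),z);print(nm,p,"side top",proj("side",[*p,z]),"base",proj("side",[*p,0]))
E
```

```text
cork [348.56767677 159.08484848] 495 [ 627.9 -183.2]
cork [313.76891616 160.4601227 ] 489 [628.2 -93.2]
cork [244.078 163.116] 500 [629.   86.6]
cork [278.89043825 161.86454183] 502 [628.4  -3.2]
mill knob [446.2 123.6] side top [236.3 169. ] base [237.1 221.3]
jar [437.2 311.9] side top [211.7 168.3] base [212.9 200.3]
salt [ 435.3 -133.4] side top [272.9 227.2] base [272.3 261.1]
timer [ 407.1 -302.7] side top [296.3 277. ] base [295.4 299.7]
timerbody [ 406.  -296.9] side top [294.2 280.6] base [293.6 298.4]
```

View pics/z1.png

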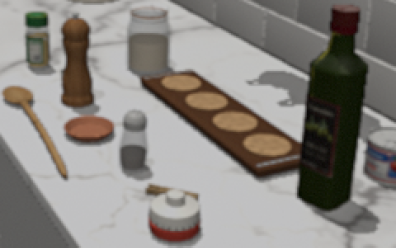

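The side view agrees with the top estimates to within about 3 mm. First I'll square the tool (tool x = -world x, y = world y, z down) and head towards the mill.

```bash
python3 -m crank '[[[0,0,0,0,0,-0.69,85],[0,0,0,0,0,-0.69,85],[0,0,0,0,0,-0.69,85],[-0.8,-1,0,0,0,0,85],[-0.8,-1,0,0,0,0,85],[-0.8,-1,0,0,0,0,85],[-0.8,-1,0,0,0,0,85],[-0.8,-1,0,0,0,0,85]]]' 30; python3 -m crank '[[[-0.8,-1,0,0,0,0,85],[-0.8,-1,0,0,0,0,85],[-0.8,-1,0,0,0,0,85],[-0.8,-1,0,0,0,0,85],[-0.8,-1,0,0,0,0,85],[-0.8,-1,0,0,0,0,85],[-0.8,-1,0,0,0,0,85],[0,0,0,0,0,0,85]]]'
```

```text
time_s: 0.9
eef_pos: [250.0, 377.1, 206.1]
ee_rot: [-0.0, -0.0, 1.0, -0.0]
force: [0.2, -0.3, -0.4]
grip_width: 0.998
grip_force: 0.0
time_s: 1.7
eef_pos: [391.2, 201.1, 206.0]
ee_rot: [-0.0, 0.002, 1.0, -0.0]
force: [0.5, 1.1, 0.4]
grip_width: 0.995
grip_force: 0.0
```

```bash
python3 -m crank '[[[-0.55,-0.775,0,0,0,0,85],[-0.55,-0.775,0,0,0,0,85],[-0.55,-0.775,0,0,0,0,85],[-0.55,-0.775,0,0,0,0,85],[0,0,0,0,0,0,85],[0,0,0,0,0,0,85],[0,0,0,0,0,0,85],[0,0,0,0,0,0,85]]]'
cat >> h.py <<'E'
def wrist(name,pts):
    from scipy.spatial.transform import Rotation as R
    s=sense(); im=capture("wrist"); m=dict(camera_model("wrist")); T=np.eye(4); q=s["ee_rot"]
    T[:3,:3]=R.from_quat([q[1],q[2],q[3],q[0]]).as_matrix(); T[:3,3]=s["eef_pos"]
    W=T@np.array(m["T_tool_cam"])
    for p in pts:
        c=W[:3,:3].T@(np.array(p)-W[:3,3]); u=(int(round(m["cx"]-m["fx"]*c[0]/c[2])),int(round(m["cy"]+m["fy"]*c[1]/c[2])))
        cv2.drawMarker(im,u,(255,0,255),0,12,1); print(p,u)
    np.save("pics/W.npy",W); cv2.imwrite(f"pics/{name}.png",im)
def wat(u,v,z):
    m=camera_model("wrist"); W=np.load("pics/W.npy")
    d=W[:3,:3]@[(u-m["cx"])/m["fx"],-(v-m["cy"])/m["fy"],-1]; o=W[:3,3]; return (o+d*(z-o[2])/d[2])[:2].round(1)
E
python3 -c "
from h import *
wrist('w0',[(446.2,123.6,160),(628.4,-3.2,20),(629,86.6,20)])"
```

```text
time_s: 2.5
eef_pos: [444.2, 126.6, 206.4]
ee_rot: [-0.0, -0.001, 1.0, 0.0]
force: [0.4, 0.4, 0.8]
grip_width: 0.997
grip_force: 0.0
(446.2, 123.6, 160) (278, 226)
(628.4, -3.2, 20) (184, 321)
(629, 86.6, 20) (251, 322)
```

View pics/w0.png

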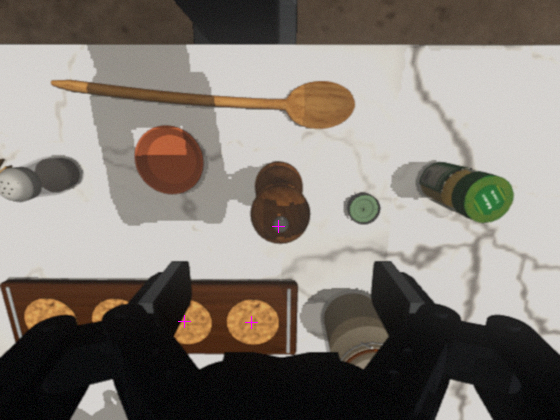

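The wrist view shows the mill knob at (281,224), against a prediction of (278,226), and the corks match too, so the positions hold. Descend and grip the mill's head.

```bash
python3 -m crank '[[[-0.08,-0.1,0,0,0,0,85],[0,0,0.8,0,0,0,85],[0,0,0.8,0,0,0,85],[0,0,0.8,0,0,0,85],[0,0,0.8,0,0,0,85],[0,0,0.84,0,0,0,85],[0,0,0,0,0,0,85],[0,0,0,0,0,0,85]]]'; python3 -m crank '[[[0,0,0,0,0,0,35],[0,0,0,0,0,0,35],[0,0,0,0,0,0,35],[0,0,0,0,0,0,35],[0,0,0,0,0,0,35],[0,0,0,0,0,0,35],[0,0,0,0,0,0,35],[0,0,0,0,0,0,35]]]' 40
python3 -c "
from h import *
print('jar',wat(489,197,106),'salt',wat(15,183,88),'mill',wat(281,224,158))"
```

```text
time_s: 3.35
eef_pos: [446.9, 123.4, 105.8]
ee_rot: [0.0, -0.0, 1.0, -0.0]
force: [0.4, 0.6, 0.8]
grip_width: 1.0
grip_force: 0.0
time_s: 4.15
eef_pos: [447.4, 123.5, 106.4]
ee_rot: [0.001, -0.0, 1.0, 0.0]
force: [0.2, 1.1, 5.9]
grip_width: 0.517
grip_force: 38.5
jar [436.8 312.2] salt [ 429.1 -124.6] mill [445.6 126. ]
```

```bash
python3 -c "
from h import *
i=capture('side')[60:240,130:350]; cv2.imwrite('pics/s1.png',cv2.resize(i,None,fx=3,fy=3,interpolation=3))"
```

```text
(no output)
```

View pics/s1.png

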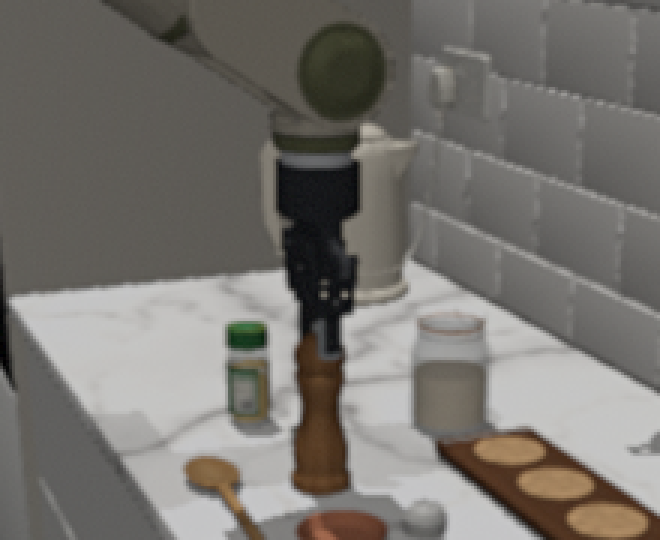

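The grip is on the upper, curved part of the head: width 44 mm, with the tool pushed up. I'll regrip 10 mm lower.

```bash
python3 -m crank '[[[0,0,0,0,0,0,62],[0,0,0,0,0,0,62],[0,0,0.2,0,0,0,62],[0,0,0.2,0,0,0,62],[0,0,0,0,0,0,62],[0,0,0,0,0,0,35],[0,0,0,0,0,0,35],[0,0,0,0,0,0,35]]]' 40; python3 -m crank '[[[0,0,0,0,0,0,35],[0,0,0,0,0,0,35],[0,0,0,0,0,0,35],[0,0,0,0,0,0,35],[0,0,0,0,0,0,35],[0,0,0,0,0,0,35],[0,0,0,0,0,0,35],[0,0,0,0,0,0,35]]]' 40
```

```text
time_s: 5.0
eef_pos: [446.9, 123.4, 95.6]
ee_rot: [0.0, -0.0, 1.0, 0.0]
force: [-0.2, 0.6, 3.2]
grip_width: 0.547
grip_force: 41.1
time_s: 5.8
eef_pos: [446.9, 123.4, 95.6]
ee_rot: [0.0, -0.0, 1.0, 0.0]
force: [-0.4, 0.2, 5.0]
grip_width: 0.551
grip_force: 41.2
```

```bash
python3 -m crank '[[[0,0,-0.3,0,0,0,35],[0,0,-0.3,0,0,0,35],[0,0,-0.4,0,0,0,35],[0,0,-0.5,0,0,0,35],[0,0,-0.5,0,0,0,35],[0,0,-0.5,0,0,0,35],[0,0,-0.3,0,0,0,35],[0,0,-0.2,0,0,0,35]]]'; python3 -c "
from h import *
i=capture('side')[60:240,130:350]; cv2.imwrite('pics/s2.png',cv2.resize(i,None,fx=3,fy=3,interpolation=3))"
```

```text
time_s: 6.6
eef_pos: [446.7, 123.3, 171.1]
ee_rot: [0.0, -0.0, 1.0, 0.0]
force: [0.4, -0.1, -1.8]
grip_width: 0.549
grip_force: 41.8
```

View pics/s2.png

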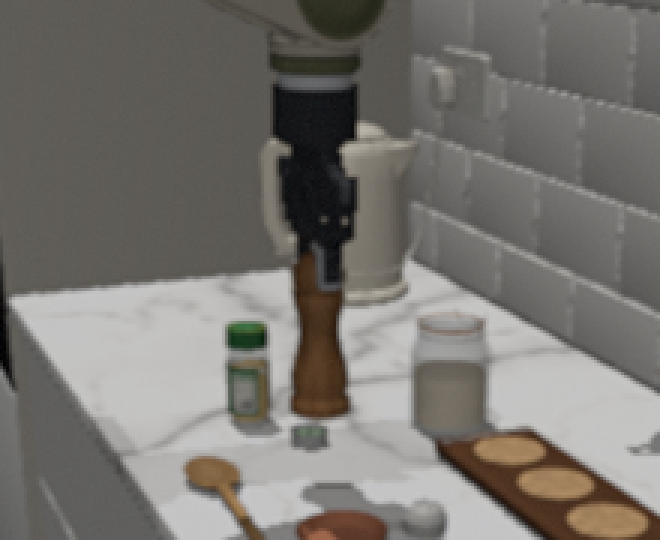

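The mill is lifted and hangs upright. Carry it to cork_3.

```bash
python3 -m crank '[[[-0.3,-0.5,0,0,0,0,35],[-0.45,-0.75,0,0,0,0,35],[-0.5,-0.8,0,0,0,0,35],[-0.5,-0.85,0,0,0,0,35],[-0.5,-0.85,0,0,0,0,35],[-0.5,-0.85,0,0,0,0,35],[-0.5,-0.85,0,0,0,0,35],[-0.5,-0.85,0,0,0,0,35]]]';python3 -m crank '[[[-0.5,-0.85,0,0,0,0,35],[-0.5,-0.85,0,0,0,0,35],[-0.5,-0.85,0,0,0,0,35],[-0.5,-0.85,0,0,0,0,35],[-0.5,-0.85,0,0,0,0,35],[-0.5,-0.85,0,0,0,0,35],[-0.4,-0.6,0,0,0,0,35],[-0.11,-0.26,0,0,0,0,35]]]'; python3 -m crank '[[[0,0,0.2,0,0,0,35],[0,0,0.3,0,0,0,35],[0,0,0.3,0,0,0,35],[0,0,0.3,0,0,0,35],[0,0,0.2,0,0,0,35],[0,0,0.2,0,0,0,35],[0,0,0,0,0,0,35],[0,0,0,0,0,0,35]]]'
```

```text
time_s: 7.45
eef_pos: [540.8, -36.0, 169.5]
ee_rot: [-0.001, 0.0, 1.0, 0.0]
force: [1.1, -0.3, -2.2]
grip_width: 0.548
grip_force: 41.8
time_s: 8.25
eef_pos: [628.3, -185.4, 168.8]
ee_rot: [-0.001, 0.001, 1.0, 0.0]
force: [0.7, -0.5, -2.1]
grip_width: 0.551
grip_force: 41.9
time_s: 9.05
eef_pos: [628.3, -183.1, 133.0]
ee_rot: [0.0, -0.0, 1.0, -0.0]
force: [-0.2, -0.6, -2.3]
grip_width: 0.553
grip_force: 41.9
```

```bash
python3 -m crank '[[[0,0,0.2,0,0,0,35],[0,0,0.2,0,0,0,35],[0,0,0.1,0,0,0,35],[0,0,0.1,0,0,0,35],[0,0,0.04,0,0,0,35],[0,0,0,0,0,0,35],[0,0,0,0,0,0,35],[0,0,0,0,0,0,35]]]'; python3 -m crank '[[[0,0,0,0,0,0,52],[0,0,0,0,0,0,56],[0,0,0,0,0,0,62],[0,0,0,0,0,0,70],[0,0,0,0,0,0,70],[0,0,0,0,0,0,70],[0,0,-0.3,0,0,0,70],[0,0,-0.5,0,0,0,70]]]'; python3 -m crank '[[[0,0,-1,0,0,0,70],[0,0,-1,0,0,0,70],[0,0,-1,0,0,0,70],[0.5,0.5,-1,0,0,0,70],[1,1,0,0,0,0,70],[1,1,0,0,0,0,70],[1,1,0,0,0,0,70],[1,1,0,0,0,0,70]]]'
```

```text
time_s: 9.85
eef_pos: [628.3, -183.2, 117.0]
ee_rot: [0.0, -0.0, 1.0, -0.0]
force: [-0.6, -0.0, -3.1]
grip_width: 0.548
grip_force: 41.9
time_s: 10.65
eef_pos: [627.9, -183.0, 137.0]
ee_rot: [-0.001, -0.0, 1.0, 0.0]
force: [0.6, 0.8, 1.1]
grip_width: 0.821
grip_force: 0.0
time_s: 11.45
eef_pos: [514.7, -69.8, 238.0]
ee_rot: [0.001, -0.0, 1.0, -0.0]
force: [0.3, -0.1, 0.2]
grip_width: 0.816
grip_force: 0.0
```

```bash
python3 -m crank '[[[0.2,0.96,0.2,0,0,0,80],[0.2,0.96,0.2,0,0,0,80],[0.2,0.96,0.2,0,0,0,80],[0.2,0.96,0.2,0,0,0,80],[0.2,0.96,0.2,0,0,0,80],[0.2,0.96,0.2,0,0,0,80],[0.2,0.96,0.2,0,0,0,80],[0.2,0.96,0.2,0,0,0,80]]]';python3 -m crank '[[[0.2,0.96,0.2,0,0,0,80],[0.2,0.96,0.2,0,0,0,80],[0.2,0.96,0.2,0,0,0,80],[0.2,0.96,0.2,0,0,0,80],[0.2,0.96,0.2,0,0,0,80],[0.2,0.96,0.2,0,0,0,80],[0,0.96,0.2,0,0,0,80],[0,0.96,0.2,0,0,0,80]]]'; python3 -m crank '[[[0,0,0,0,0,0,80],[0,0,0,0,0,0,80],[0,0,0,0,0,0,80],[0,0,0,0,0,0,80],[0,0,0,0,0,0,80],[0,0,0,0,0,0,80],[0,0,0,0,0,0,80],[0,0,0,0,0,0,80]]]'
python3 -c "
from h import *
cv2.imwrite('pics/t2.png',cv2.convertScaleAbs(cv2.resize(capture('top')[130:260,130:430],None,fx=2.66,fy=2.66,interpolation=3),alpha=1.6))"
```

```text
time_s: 12.25
eef_pos: [475.6, 122.3, 197.9]
ee_rot: [0.001, -0.0, 1.0, 0.0]
force: [-0.7, -1.1, -0.2]
grip_width: 0.937
grip_force: 0.0
time_s: 13.05
eef_pos: [445.7, 314.5, 158.0]
ee_rot: [0.001, -0.0, 1.0, 0.0]
force: [-0.3, -0.7, 0.7]
grip_width: 0.935
grip_force: 0.0
time_s: 13.85
eef_pos: [445.6, 313.3, 156.8]
ee_rot: [-0.0, -0.0, 1.0, 0.0]
force: [-0.8, -0.4, 0.0]
grip_width: 0.939
grip_force: 0.0
```

View pics/t2.png

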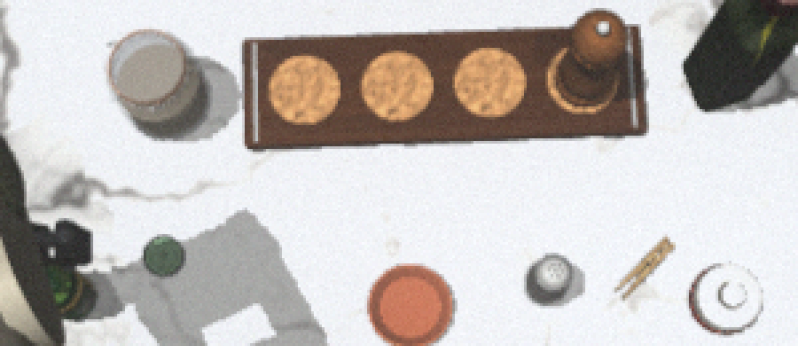

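The mill stands on cork_3 with its knob at zoom (603,28). Now down onto the jar.

```bash
python3 -c "
from h import *
print('mill',at('top',130+602/2.66,130+27/2.66,178))"
python3 -m crank '[[[0.34,-0.05,0,0,0,0,80],[0,0,0.8,0,0,0,80],[0,0,0.8,0,0,0,80],[0,0,0.8,0,0,0,80],[0,0,0.8,0,0,0,80],[0,0,0.8,0,0,0,80],[0,0,0.4,0,0,0,80],[0,0,0.07,0,0,0,80]]]'; python3 -m crank '[[[0,0,0,0,0,0,80],[0,0,0,0,0,0,35],[0,0,0,0,0,0,35],[0,0,0,0,0,0,35],[0,0,0,0,0,0,35],[0,0,0,0,0,0,35],[0,0,0,0,0,0,35],[0,0,0,0,0,0,35]]]' 40;  python3 -m crank '[[[0,0,-0.3,0,0,0,35],[0,0,-0.3,0,0,0,35],[0,0,-0.4,0,0,0,35],[0,0,-0.5,0,0,0,35],[0,0,-0.5,0,0,0,35],[0,0,-0.5,0,0,0,35],[0,0,-0.3,0,0,0,35],[0,0,-0.2,0,0,0,35]]]'
```

```text
mill [ 626.6 -181.4]
time_s: 14.7
eef_pos: [436.3, 311.9, 44.3]
ee_rot: [-0.001, -0.0, 1.0, -0.0]
force: [-0.2, -0.2, -0.2]
grip_width: 0.938
grip_force: 0.0
time_s: 15.5
eef_pos: [437.6, 312.4, 45.9]
ee_rot: [0.001, -0.0, 1.0, 0.0]
force: [-0.1, 0.9, 5.8]
grip_width: 0.52
grip_force: 40.5
time_s: 16.3
eef_pos: [437.2, 312.1, 120.9]
ee_rot: [0.0, -0.0, 1.0, 0.0]
force: [-0.7, -0.3, -1.2]
grip_width: 0.514
grip_force: 40.8
```

The placed mill measures about 2 mm off the disc centre. The jar is gripped, so carry it to cork_2.

```bash

python3 -m crank '[[[-0.2,-0.4,0,0,0,0,35],[-0.3,-0.7,0,0,0,0,35],[-0.43,-0.9,0,0,0,0,35],[-0.43,-0.9,0,0,0,0,35],[-0.43,-0.9,0,0,0,0,35],[-0.43,-0.9,0,0,0,0,35],[-0.43,-0.9,0,0,0,0,35],[-0.43,-0.9,0,0,0,0,35]]]'; python3 -m crank '[[[-0.43,-0.9,0,0,0,0,35],[-0.43,-0.9,0,0,0,0,35],[-0.43,-0.9,0,0,0,0,35],[-0.43,-0.9,0,0,0,0,35],[-0.43,-0.9,0,0,0,0,35],[-0.43,-0.9,0,0,0,0,35],[-0.43,-0.9,0,0,0,0,35],[-0.43,-0.9,0,0,0,0,35]]]'; python3 -m crank '[[[-0.43,-0.9,0,0,0,0,35],[-0.43,-0.9,0,0,0,0,35],[-0.2,-0.5,0,0,0,0,35],[-0.06,-0.2,0,0,0,0,35],[0,0,0.3,0,0,0,35],[0,0,0.3,0,0,0,35],[0,0,0.3,0,0,0,35],[0,0,0.3,0,0,0,35]]]';python3 -m crank '[[[0,0,0.3,0,0,0,35],[0,0,0.2,0,0,0,35],[0,0,0.1,0,0,0,35],[0,0,0,0,0,0,35],[0,0,0,0,0,0,35],[0,0,0,0,0,0,35],[0,0,0,0,0,0,35],[0,0,0,0,0,0,35]]]'
```

```text
time_s: 17.1
eef_pos: [514.3, 147.8, 119.5]
ee_rot: [-0.001, 0.0, 1.0, -0.0]
force: [-0.1, 0.5, -1.1]
grip_width: 0.512
grip_force: 40.9
time_s: 17.9
eef_pos: [600.1, -32.2, 119.3]
ee_rot: [-0.001, 0.0, 1.0, 0.0]
force: [0.1, 0.3, -0.9]
grip_width: 0.519
grip_force: 40.9
time_s: 18.7
eef_pos: [627.9, -92.1, 89.2]
ee_rot: [-0.0, -0.001, 1.0, 0.0]
force: [-0.5, 0.6, -1.5]
grip_width: 0.512
grip_force: 40.9
time_s: 19.5
eef_pos: [628.3, -92.9, 75.2]
ee_rot: [0.0, -0.0, 1.0, -0.0]
force: [-0.3, 0.5, -0.6]
grip_width: 0.52
grip_force: 40.9
```

```bash
python3 -m crank '[[[0,0,0.15,0,0,0,35],[0,0,0.15,0,0,0,35],[0,0,0.04,0,0,0,35],[0,0,0,0,0,0,35],[0,0,0,0,0,0,35],[0,0,0,0,0,0,50],[0,0,0,0,0,0,54],[0,0,0,0,0,0,60]]]'; python3 -m crank '[[[0,0,0,0,0,0,62],[0,0,0,0,0,0,62],[0,0,-0.3,0,0,0,62],[0,0,-0.7,0,0,0,62],[0,0,-1,0,0,0,62],[0,0,-1,0,0,0,62],[0,0,-1,0,0,0,62],[0.5,0,-1,0,0,0,62]]]'; python3 -m crank '[[[0.9,-0.2,0,0,0,0,80],[0.9,-0.2,0,0,0,0,80],[0.9,-0.2,0,0,0,0,80],[0.9,-0.2,0,0,0,0,80],[0.9,-0.2,0,0,0,0,80],[0.9,-0.2,0,0,0,0,80],[0.9,-0.2,0,0,0,0,80],[0.9,-0.2,0,0,0,0,80]]]';python3 -m crank '[[[0,0,0,0,0,0,80],[0,0,0,0,0,0,80],[0,0,0,0,0,0,80],[0,0,0,0,0,0,80],[0,0,0,0,0,0,80],[0,0,0,0,0,0,80],[0,0,0,0,0,0,80],[0,0,0,0,0,0,80]]]'
python3 -c "
from h import *
wrist('w2',[(435,-133,90),(407,-300,53),(628.4,-3.2,20)])"
```

```text
time_s: 20.3
eef_pos: [628.3, -92.9, 66.7]
ee_rot: [0.0, -0.0, 1.0, -0.0]
force: [-0.1, -0.1, -0.4]
grip_width: 0.696
grip_force: 0.0
time_s: 21.1
eef_pos: [616.0, -92.9, 193.0]
ee_rot: [0.0, -0.0, 1.0, -0.0]
force: [-0.1, 0.1, 0.2]
grip_width: 0.725
grip_force: 0.0
time_s: 21.9
eef_pos: [434.8, -133.1, 192.2]
ee_rot: [0.0, -0.0, 1.0, -0.0]
force: [-0.1, 0.1, 0.1]
grip_width: 0.935
grip_force: 0.0
time_s: 22.7
eef_pos: [435.7, -132.9, 191.5]
ee_rot: [-0.0, -0.0, 1.0, 0.0]
force: [-0.8, -0.4, -0.6]
grip_width: 0.939
grip_force: 0.0
(435, -133, 90) (281, 203)
(407, -300, 53) (113, 166)
(628.4, -3.2, 20) (381, 334)
```

View pics/w2.png

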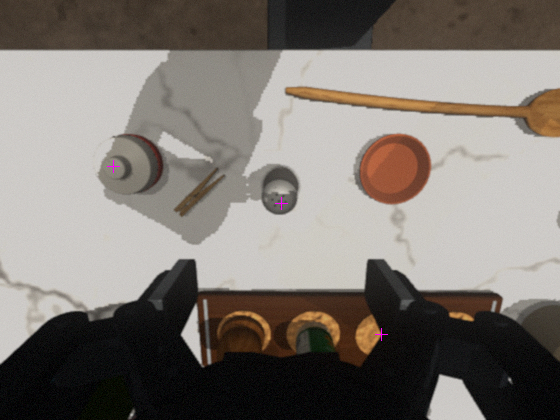

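The salt cap (280,200) and the timer knob (117,167) match their predicted marks at (281,203) and (113,166). Pick the salt shaker.

```bash
python3 -m crank '[[[0,0,0.8,0,0,0,80],[0,0,0.9,0,0,0,80],[0,0,0.9,0,0,0,80],[0,0,0.9,0,0,0,80],[0,0,0.9,0,0,0,80],[0,0,0.9,0,0,0,80],[0,0,0.8,0,0,0,80],[0,0,0.52,0,0,0,80]]]'; python3 -m crank '[[[0,0,0,0,0,0,80],[0,0,0,0,0,0,32],[0,0,0,0,0,0,32],[0,0,0,0,0,0,32],[0,0,0,0,0,0,32],[0,0,0,0,0,0,32],[0,0,0,0,0,0,32],[0,0,0,0,0,0,32]]]' 40;  python3 -m crank '[[[0,0,-0.3,0,0,0,32],[0,0,-0.3,0,0,0,32],[0,0,-0.4,0,0,0,32],[0,0,-0.5,0,0,0,32],[0,0,-0.5,0,0,0,32],[0,0,-0.5,0,0,0,32],[0,0,-0.3,0,0,0,32],[0,0,-0.2,0,0,0,32]]]'
```

```text
time_s: 23.55
eef_pos: [435.2, -132.7, 24.8]
ee_rot: [-0.001, -0.0, 1.0, 0.0]
force: [0.8, -0.1, 1.1]
grip_width: 0.936
grip_force: 0.0
time_s: 24.35
eef_pos: [436.3, -133.2, 26.9]
ee_rot: [0.001, -0.0, 1.0, -0.0]
force: [-0.5, 0.7, 4.7]
grip_width: 0.383
grip_force: 39.3
time_s: 25.15
eef_pos: [435.8, -133.0, 101.9]
ee_rot: [0.0, -0.0, 1.0, -0.0]
force: [-1.1, 0.6, -1.5]
grip_width: 0.39
grip_force: 38.9
```

The width of 33 mm is less than I expected, so I'll look.

```bash
python3 -c "
from h import *
i=capture('side')[100:280,170:390]; cv2.imwrite('pics/s3.png',cv2.resize(i,None,fx=3,fy=3,interpolation=3))"
```

```text
(no output)
```

View pics/s3.png

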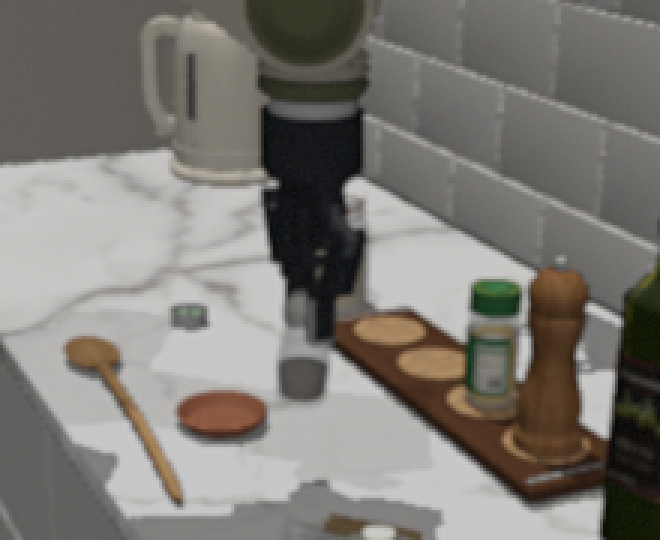

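```bash
python3 -c "
from h import *
for x in (425,430,435,440): print(x,proj('side',[x,-133,90]),proj('side',[x,-133,75]))
print('jar top expected',proj('side',[628,-93,126]),'mill',proj('side',[628,-183,180]))"
```

```text
425 [268.8 227.1] [268.7 233. ]
430 [270.7 226.7] [270.7 232.7]
435 [272.7 226.4] [272.6 232.3]
440 [274.7 226. ] [274.6 232. ]
jar top expected [335.2 195.1] mill [357.8 185.4]
```

The shaker is upright and about 5 mm nearer the robot than the TCP, so I'll aim the TCP at x≈633. The jar and mill match their expected positions.

```bash

python3 -m crank '[[[-0.2,0.3,0,0,0,0,30],[-0.2,0.6,0,0,0,0,30],[-0.2,0.9,0,0,0,0,30],[-0.2,0.9,0,0,0,0,30],[-0.2,0.9,0,0,0,0,30],[-0.2,0.9,0,0,0,0,30],[-0.2,0.5,0,0,0,0,30],[-0.2,0.2,0,0,0,0,30]]]'; python3 -m crank '[[[-0.7,0,0,0,0,0,30],[-0.9,0,0,0,0,0,30],[-0.9,0,0,0,0,0,30],[-0.9,0,0,0,0,0,30],[-0.9,0,0,0,0,0,30],[-0.9,0,0,0,0,0,30],[-0.7,0,0,0,0,0,30],[-0.38,0,0,0,0,0,30]]]'; python3 -m crank '[[[0,0,0.2,0,0,0,30],[0,0,0.3,0,0,0,30],[0,0,0.3,0,0,0,30],[0,0,0.3,0,0,0,30],[0,0,0.3,0,0,0,30],[0,0,0.3,0,0,0,30],[0,0,0.1,0,0,0,30],[0,0,0,0,0,0,30]]]'; python3 -m crank '[[[0,0,0,0,0,0,30],[0,0,0,0,0,0,30],[0,0,0,0,0,0,30],[0,0,0,0,0,0,30],[0,0,0,0,0,0,30],[0,0,0,0,0,0,30],[0,0,0,0,0,0,30],[0,0,0,0,0,0,30]]]'
```

```text
time_s: 26.0
eef_pos: [475.8, -1.7, 100.7]
ee_rot: [-0.0, -0.001, 1.0, 0.0]
force: [-0.4, 1.0, -1.6]
grip_width: 0.381
grip_force: 39.6
time_s: 26.8
eef_pos: [633.8, -3.6, 100.3]
ee_rot: [-0.0, 0.0, 1.0, -0.0]
force: [-0.6, 0.3, -0.4]
grip_width: 0.378
grip_force: 39.6
time_s: 27.6
eef_pos: [632.5, -2.9, 55.6]
ee_rot: [-0.0, -0.0, 1.0, 0.0]
force: [-0.9, 0.3, -0.3]
grip_width: 0.383
grip_force: 39.6
time_s: 28.4
eef_pos: [632.7, -2.9, 56.0]
ee_rot: [0.0, -0.0, 1.0, -0.0]
force: [0.5, 0.1, -0.7]
grip_width: 0.381
grip_force: 39.6
```

```bash
python3 -m crank '[[[0,0,0.15,0,0,0,30],[0,0,0.15,0,0,0,30],[0,0,0.04,0,0,0,30],[0,0,0,0,0,0,30],[0,0,0,0,0,0,30],[0,0,0,0,0,0,45],[0,0,0,0,0,0,54],[0,0,0,0,0,0,58]]]'; python3 -m crank '[[[0,0,0,0,0,0,58],[0,0,0,0,0,0,58],[0,0,-0.3,0,0,0,58],[0,0,-0.7,0,0,0,58],[0,0,-1,0,0,0,58],[0,0,-1,0,0,0,58],[0,0,-1,0,0,0,58],[0.5,0,-1,0,0,0,58]]]'; python3 -m crank '[[[1,-0.5,-0.1,0,0,0,80],[1,-0.5,0,0,0,0,80],[1,-0.7,0,0,0,0,80],[1,-0.9,0,0,0,0,80],[1,-0.9,0,0,0,0,80],[1,-0.9,0,0,0,0,80],[1,-0.9,0,0,0,0,80],[1,-0.9,0,0,0,0,80]]]';python3 -m crank '[[[0.54,-0.9,0,0,0,0,80],[0,-0.9,0,0,0,0,80],[0,-0.9,0,0,0,0,80],[0,-0.9,0,0,0,0,80],[0,-0.9,0,0,0,0,80],[0,-0.9,0,0,0,0,80],[0,-0.2,0,0,0,0,80],[0,0,0,0,0,0,80]]]'
python3 -c "
from h import *
wrist('w3',[(406,-298,53)])"
```

```text
time_s: 29.2
eef_pos: [632.8, -2.9, 47.7]
ee_rot: [0.0, -0.0, 1.0, -0.0]
force: [-0.3, -0.4, 0.7]
grip_width: 0.673
grip_force: 0.0
time_s: 30.0
eef_pos: [620.6, -2.9, 174.0]
ee_rot: [0.001, -0.0, 1.0, -0.0]
force: [0.2, 0.1, 0.2]
grip_width: 0.679
grip_force: 0.0
time_s: 30.8
eef_pos: [419.2, -158.7, 175.7]
ee_rot: [0.0, -0.0, 1.0, -0.0]
force: [0.7, -0.3, 0.3]
grip_width: 0.937
grip_force: 0.0
time_s: 31.6
eef_pos: [406.6, -298.0, 175.2]
ee_rot: [0.0, 0.0, 1.0, 0.0]
force: [0.3, 0.7, 0.2]
grip_width: 0.937
grip_force: 0.0
(406, -298, 53) (282, 198)
```

View pics/w3.png

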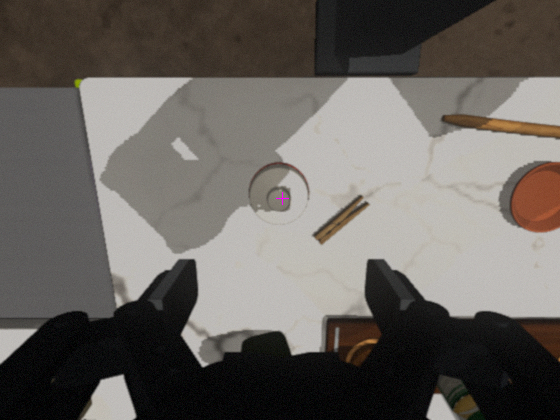

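The timer knob is at (278,198), so y ≈ -301. The peg is clear of the fingers. Descend and grip.

```bash
python3 -m crank '[[[0,-0.12,0.8,0,0,0,84],[0,0,0.9,0,0,0,84],[0,0,0.9,0,0,0,84],[0,0,0.9,0,0,0,84],[0,0,0.9,0,0,0,84],[0,0,0.9,0,0,0,84],[0,0,0.5,0,0,0,84],[0,0,0.3,0,0,0,84]]]'; python3 -m crank '[[[0,0,0.3,0,0,0,84],[0,0,0.2,0,0,0,84],[0,0,0.17,0,0,0,84],[0,0,0,0,0,0,50],[0,0,0,0,0,0,50],[0,0,0,0,0,0,50],[0,0,0,0,0,0,50],[0,0,0,0,0,0,50]]]' 40;  python3 -m crank '[[[0,0,0,0,0,0,50],[0,0,-0.3,0,0,0,50],[0,0,-0.4,0,0,0,50],[0,0,-0.5,0,0,0,50],[0,0,-0.5,0,0,0,50],[0,0,-0.5,0,0,0,50],[0,0,-0.5,0,0,0,50],[0,0,-0.3,0,0,0,50]]]'
python3 -c "
from h import *
i=capture('side')[150:330,200:420]; cv2.imwrite('pics/s4.png',cv2.resize(i,None,fx=3,fy=3,interpolation=3))"
```

```text
time_s: 32.45
eef_pos: [406.7, -300.1, 22.1]
ee_rot: [-0.0, -0.0, 1.0, 0.0]
force: [0.6, 0.1, 0.6]
grip_width: 0.98
grip_force: 0.0
time_s: 33.25
eef_pos: [408.8, -303.4, 8.9]
ee_rot: [0.003, -0.0, 1.0, -0.003]
force: [0.2, 0.3, 21.3]
grip_width: 0.591
grip_force: 12.9
time_s: 34.05
eef_pos: [407.0, -301.2, 82.2]
ee_rot: [0.0, -0.0, 1.0, -0.001]
force: [-0.0, -0.0, -0.5]
grip_width: 0.585
grip_force: 0.0
```

View pics/s4.png

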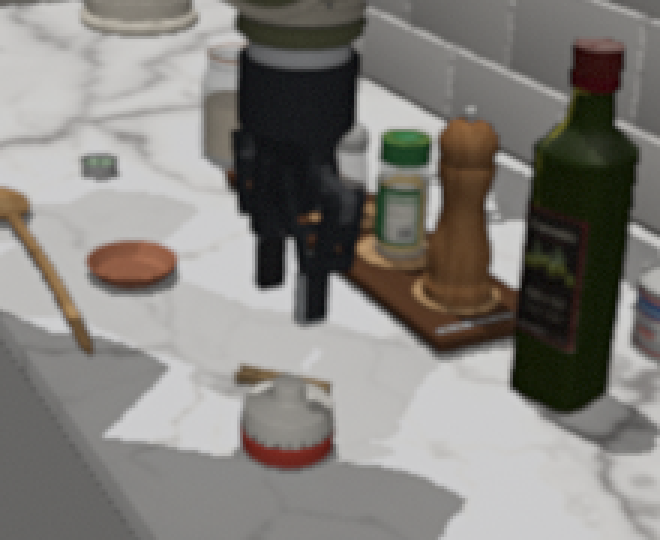

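The pads slid off the tapering white top. The timer is still upright, with its knob at side pixel (297,278), almost unmoved. Retry about 8 mm lower.

```bash
python3 -m crank '[[[0,0,0,0,0,0,85],[0,0,0,0,0,0,85],[0,0,0,0,0,0,85],[0,0,0.6,0,0,0,85],[0,0,0.6,0,0,0,85],[0,0,0.6,0,0,0,85],[0,0,0.6,0,0,0,85],[0,0,0.4,0,0,0,85]]]' 50;  python3 -m crank '[[[0,0,0.2,0,0,0,85],[0,0,0.1,0,0,0,85],[0,0,0.1,0,0,0,85],[0,0,0.1,0,0,0,85],[0,0,0.07,0,0,0,85],[0,0,0,0,0,0,85],[0,0,0,0,0,0,85],[0,0,0,0,0,0,85]]]'; python3 -m crank '[[[0,0,0,0,0,0,75],[0,0,0,0,0,0,70],[0,0,0,0,0,0,66],[0,0,0,0,0,0,62],[0,0,0,0,0,0,58],[0,0,0,0,0,0,58],[0,0,0,0,0,0,58],[0,0,0,0,0,0,58]]]' 50
```

```text
time_s: 34.9
eef_pos: [406.3, -300.5, 9.5]
ee_rot: [-0.001, -0.0, 1.0, 0.001]
force: [0.4, 0.5, 0.7]
grip_width: 0.995
grip_force: 0.0
time_s: 35.7
eef_pos: [406.8, -301.0, -3.3]
ee_rot: [0.0, -0.0, 1.0, -0.0]
force: [-0.5, -0.0, 0.5]
grip_width: 0.992
grip_force: 0.0
time_s: 36.5
eef_pos: [406.8, -301.0, -3.2]
ee_rot: [0.0, -0.0, 1.0, -0.0]
force: [-1.8, 0.9, 5.5]
grip_width: 0.682
grip_force: 16.8
```

```bash
python3 -c "
from h import *
i=capture('side')[230:330,240:360]; cv2.imwrite('pics/s5.png',cv2.resize(i,None,fx=5,fy=5,interpolation=3))"
```

```text
(no output)
```

View pics/s5.png

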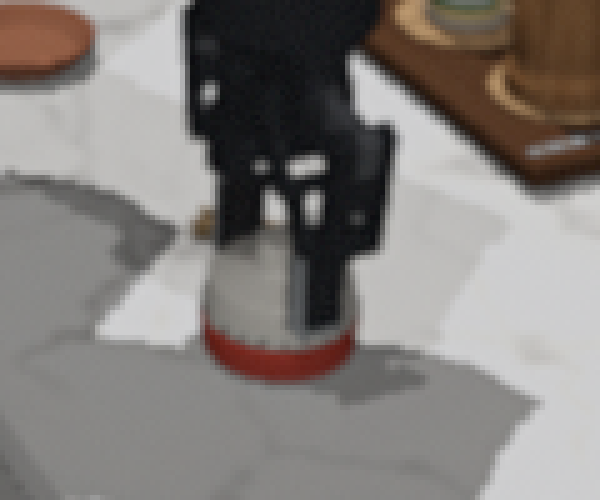

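The finger tips are still about 15–18 mm up, at the bottom of the white part. Open, go 8 mm lower, and grip again.

```bash
python3 -m crank '[[[0,0,0,0,0,0,85],[0,0,0,0,0,0,85],[0,0,0,0,0,0,85],[0,0,0,0,0,0,85],[0,0,0.1,0,0,0,85],[0,0,0.1,0,0,0,85],[0,0,0.12,0,0,0,85],[0,0,0,0,0,0,85]]]' 50; python3 -m crank '[[[0,0,0,0,0,0,75],[0,0,0,0,0,0,70],[0,0,0,0,0,0,66],[0,0,0,0,0,0,62],[0,0,0,0,0,0,58],[0,0,0,0,0,0,55],[0,0,0,0,0,0,55],[0,0,0,0,0,0,55]]]' 50
```

```text
time_s: 37.35
eef_pos: [406.5, -300.7, -12.0]
ee_rot: [-0.0, -0.0, 1.0, 0.0]
force: [1.0, 1.0, 0.9]
grip_width: 0.996
grip_force: 0.0
time_s: 38.15
eef_pos: [406.8, -301.0, -10.7]
ee_rot: [0.0, -0.0, 1.0, -0.0]
force: [-3.1, 2.6, 8.2]
grip_width: 0.689
grip_force: 51.5
```

```bash
python3 -m crank '[[[0,0,-0.1,0,0,0,52],[0,0,-0.2,0,0,0,52],[0,0,-0.3,0,0,0,52],[0,0,-0.4,0,0,0,52],[0,0,-0.5,0,0,0,52],[0,0,-0.5,0,0,0,52],[0,0,-0.5,0,0,0,52],[0,0,-0.3,0,0,0,52]]]' 50
python3 -c "
from h import *
i=capture('side')[180:320,220:400]; cv2.imwrite('pics/s6.png',cv2.resize(i,None,fx=4,fy=4,interpolation=3))"
```

```text
time_s: 38.95
eef_pos: [407.0, -301.3, 60.1]
ee_rot: [0.001, -0.0, 1.0, -0.001]
force: [0.0, 0.2, -1.3]
grip_width: 0.683
grip_force: 53.8
```

View pics/s6.png

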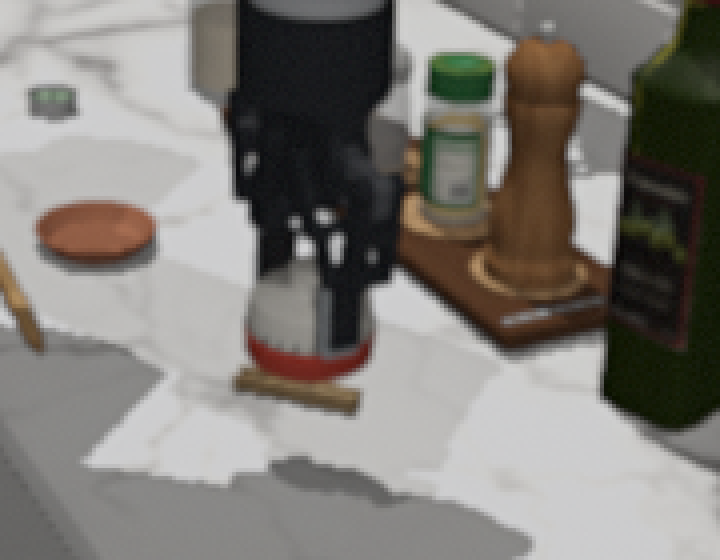

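The timer is held and level. That was my 14th picture, so I'll measure numerically from here on: the timer's offset in the grip, from the red band in the side camera.

```bash
python3 -c "
from h import *
i=capture('side').astype(int); s=sense()['eef_pos'];print(s)
m=((i[...,2]>90)&(i[...,1]<70)&(i[...,0]<80)); m[:250]=0; m[290:]=0; m[:,:270]=0; m[:,325:]=0
v,u=np.nonzero(m); print(u.min(),u.max(),v.min(),v.max(),m.sum())
a=np.linspace(0,6.28,90)
for x in (403,407,411,415):
  P=np.array([proj('side',[x+33*np.cos(t),-301+33*np.sin(t),71+h]) for t in a for h in(2,18)]); print(x,P.min(0),P.max(0))
for n,p in dict(cork0=(629,86.6,20),cork1=(628.4,-3.2,20)).items(): print(n,proj('side',p))
"
```

```text
[ 407.12166866 -301.38113374   59.7591996 ]
282 312 263 274 161
403 [277.7 253.4] [311.4 276.7]
407 [279.6 253. ] [313.2 276.2]
411 [281.4 252.7] [314.9 275.8]
415 [283.2 252.3] [316.7 275.4]
cork0 [299.9 209.8]
cork1 [315.2 220.9]
```

```bash

python3 -m crank '[[[0,0.4,0,0,0,0,52],[0,0.7,0,0,0,0,52],[0,0.98,0,0,0,0,52],[0,0.98,0,0,0,0,52],[0,0.98,0,0,0,0,52],[0,0.98,0,0,0,0,52],[0,0.98,0,0,0,0,52],[0,0.98,0,0,0,0,52]]]'; python3 -m crank '[[[0,0.98,0,0,0,0,52],[0,0.98,0,0,0,0,52],[0,0.98,0,0,0,0,52],[0,0.98,0,0,0,0,52],[0,0.98,0,0,0,0,52],[0,0.98,0,0,0,0,52],[-0.5,0.98,0,0,0,0,52],[-0.8,0.98,0,0,0,0,52]]]'; python3 -m crank '[[[-0.9,0.5,0,0,0,0,52],[-0.9,0.2,0,0,0,0,52],[-0.9,0,0,0,0,0,52],[-0.9,0,0,0,0,0,52],[-0.9,0,0,0,0,0,52],[-0.9,0,0,0,0,0,52],[-0.9,0,0,0,0,0,52],[-0.7,0,0,0,0,0,52]]]'; python3 -m crank '[[[-0.4,0,0,0,0,0,52],[-0.13,0,0,0,0,0,52],[0,0,0.3,0,0,0,52],[0,0,0.3,0,0,0,52],[0,0,0.3,0,0,0,52],[0,0,0.3,0,0,0,52],[0,0,0.2,0,0,0,52],[0,0,0.1,0,0,0,52]]]'; python3 -m crank '[[[0,0,0,0,0,0,52],[0,0,0,0,0,0,52],[0,0,0,0,0,0,52],[0,0,0,0,0,0,52],[0,0,0,0,0,0,52],[0,0,0,0,0,0,52],[0,0,0,0,0,0,52],[0,0,0,0,0,0,52]]]'
```

```text
time_s: 39.85
eef_pos: [405.8, -124.0, 58.1]
ee_rot: [-0.001, -0.0, 1.0, 0.0]
force: [-0.0, -1.5, -0.3]
grip_width: 0.689
grip_force: 53.8
time_s: 40.65
eef_pos: [437.6, 71.7, 58.2]
ee_rot: [-0.001, -0.0, 1.0, 0.0]
force: [0.7, -0.5, -0.7]
grip_width: 0.687
grip_force: 53.8
time_s: 41.45
eef_pos: [613.9, 88.4, 57.7]
ee_rot: [-0.001, -0.0, 1.0, 0.0]
force: [0.6, -0.5, -1.2]
grip_width: 0.684
grip_force: 53.9
time_s: 42.25
eef_pos: [627.0, 87.1, 20.3]
ee_rot: [-0.0, -0.0, 1.0, 0.0]
force: [0.2, -0.1, -1.3]
grip_width: 0.682
grip_force: 53.9
time_s: 43.05
eef_pos: [627.4, 87.1, 21.1]
ee_rot: [0.0, -0.0, 1.0, -0.0]
force: [-0.0, -0.5, -0.7]
grip_width: 0.686
grip_force: 53.9
```

Down 10.5 mm in small steps.

```bash

python3 -m crank '[[[0,0,0.1,0,0,0,52],[0,0,0.1,0,0,0,52],[0,0,0.1,0,0,0,52],[0,0,0.06,0,0,0,52],[0,0,0.06,0,0,0,52],[0,0,0,0,0,0,52],[0,0,0,0,0,0,52],[0,0,0,0,0,0,52]]]'
```

```text
time_s: 43.85
eef_pos: [627.4, 87.1, 10.6]
ee_rot: [0.0, -0.0, 1.0, -0.0]
force: [0.0, 0.5, -0.6]
grip_width: 0.686
grip_force: 53.9
```

```bash

python3 -m crank '[[[0,0,0.02,0,0,0,60],[0,0,0,0,0,0,64],[0,0,0,0,0,0,70],[0,0,0,0,0,0,78],[0,0,0,0,0,0,82],[0,0,0,0,0,0,82],[0,0,0,0,0,0,82],[0,0,-0.2,0,0,0,82]]]'; python3 -m crank '[[[0,0,-0.4,0,0,0,82],[0,0,-0.8,0,0,0,82],[0,0,-1,0,0,0,82],[0,0,-1,0,0,0,82],[0,0,-1,0,0,0,82],[0,0,-1,0,0,0,82],[0,0,-1,0,0,0,82],[0.5,0,-1,0,0,0,82]]]'; python3 -m crank '[[[1,0.9,0,0,0,0,82],[1,0.9,0,0,0,0,82],[1,0.9,0,0,0,0,82],[1,0.9,0,0,0,0,82],[1,0.9,0,0,0,0,82],[1,0.9,0,0,0,0,82],[1,0.9,0,0,0,0,82],[1,0.9,0,0,0,0,82]]]'; python3 -m crank '[[[1,0.9,0,0,0,0,82],[0,0.9,0,0,0,0,82],[0,0.9,0,0,0,0,82],[0,0.9,0,0,0,0,82],[0,0.5,0,0,0,0,82],[0,0,0,0,0,0,82],[0,0,0,0,0,0,82],[0,0,0,0,0,0,82]]]'
python3 - <<'E'
from h import *
n='top'; a=capture(n); s=capture('side'); cv2.imwrite('pics/tf.png',a); cv2.imwrite('pics/sf.png',s)
h=cv2.cvtColor(a,cv2.COLOR_BGR2HSV).astype(int)
def cc(m,off,nm,z,cam):
    k,l,st,c=cv2.connectedComponentsWithStats(m.astype(np.uint8))
    j=1+st[1:,4].argmax(); p=c[j]+off; print(nm,cam,p.round(1),st[j],at(cam,*p,z))
for nm,c,z in (("timer",(629,87),62),("salt",(628.4,-3),105),("jar",(628.2,-93),126),("mill",(628,-183),178)):
    p=proj('top',[*c,z]).round().astype(int); r=a[p[1]-16:p[1]+17,p[0]-18:p[0]+19].astype(int); off=p-[18,16]
    sat=r.max(2)-r.min(2)
    if nm in("timer","salt"): m=(sat<22)&(r.mean(2)>(70))
    elif nm=="jar": m=(r[...,1]-r[...,2]>25)
    else: m=(r.mean(2)>90)&(sat<60)
    cc(m,off,nm,z,'top'); print(proj('side',[*c,z]))
hs=s.astype(int)
m=((hs[...,2]>90)&(hs[...,1]<70)&(hs[...,0]<80)); v,u=np.nonzero(m[190:225,270:330]); print('red side',u.min()+270,u.max()+270,v.min()+190,v.max()+190)
P=np.array([proj('side',[628.5+33*np.cos(t),87+33*np.sin(t),20+q]) for t in np.linspace(0,6.28,60) for q in(1,18)]);print(P.min(0),P.max(0))
E
```

```text
time_s: 44.65
eef_pos: [627.0, 87.1, 14.6]
ee_rot: [-0.001, -0.0, 1.0, 0.0]
force: [-0.2, -0.1, -0.3]
grip_width: 0.961
grip_force: 0.0
time_s: 45.45
eef_pos: [615.2, 87.0, 196.8]
ee_rot: [0.001, -0.0, 1.0, -0.0]
force: [0.7, 0.8, -0.0]
grip_width: 0.963
grip_force: 0.0
time_s: 46.25
eef_pos: [413.8, 267.8, 196.1]
ee_rot: [0.001, -0.0, 1.0, 0.0]
force: [0.5, 0.3, -0.3]
grip_width: 0.961
grip_force: 0.0
time_s: 47.05
eef_pos: [390.0, 368.8, 195.2]
ee_rot: [0.0, 0.0, 1.0, -0.0]
force: [0.4, -0.2, -0.9]
grip_width: 0.957
grip_force: 0.0
timer top [243.3 159.9] [  6   6  25  25 472] [625.5  85.2]
[300.4 196.3]
salt top [277.5 139.1] [  0   0  37   8 269] [661.3  -2.2]
[316.8 191.9]
jar top [316.3 147.4] [13 10 11 12 92] [629.6 -93.5]
[335.3 195.1]
mill top [359.4 132.9] [  0   0  37  33 587] [ 643.6 -189.6]
[357.7 186.2]
red side 287 308 206 218
[288.5 200.1] [311.2 213.7]
```

```bash
python3 - <<'E'
from h import *
a=cv2.imread('pics/tf.png').astype(int); s=cv2.imread('pics/sf.png').astype(int)
sat=a.max(2)-a.min(2)
p=proj('top',[628.4,-3,100]);print('salt exp',p, 'base',proj('top',[628.4,-3,20]))
r=(slice(142,175),slice(262,298)); 
m=(sat[r]<25)&(a[r].mean(2)>70)
for row in m: print(''.join('#' if x else '.' for x in row))
# same-object differencing in side view against the first picture
d=np.abs(s-cv2.imread('pics/side0.png').astype(int)).max(2)>40
for c,nm,q,h in (((628.4,-3),'salt',22,90),((629,87),'timer',33,42),((628.2,-93),'jar',23,106),((628,-183),'mill',29,160)):
    t=proj('side',[*c,20+h]); b=proj('side',[*c,20]); print(nm,'exp top',t,'base',b)
    v=int(b[1]-6); u=np.nonzero(d[v,int(b[0])-22:int(b[0])+23])[0]+int(b[0])-22; print(' row',v,'changed u',u.min() if len(u) else None,u.max() if len(u) else None)
E
```

```text
salt exp [278.4 152.8] base [278.8 161.9]
###################################.
########............................
....................................
....................................
....................................
....................................
...............#######..............
.............##########.............
............###########.............
............############............
............############............
...........#############............
...........#############............
...........#############............
............###########.............
.............##########.............
.............##########.............
..........#....#####................
....................................
....................................
..........#.........................
....................................
....................................
....................................
....................................
....................................
....................................
....................................
....................................
....................................
....................................
....................................
....................................
salt exp top [316.8 190.2] base [315.2 220.8]
 row 214 changed u 298 337
timer exp top [300.4 196.3] base [299.8 209.7]
 row 203 changed u 308 321
jar exp top [335.3 195.1] base [332.6 233.3]
 row 227 changed u 325 354
mill exp top [357.8 185.4] base [352.3 247.4]
 row 241 changed u 343 353
```

All four measure within about 3 mm of their disc centres and are released, and the arm is clear. Handing in.

```bash
python3 -c "
from rig import *
print(finish_job())"
```

```text
the job is handed in; nothing more can be done
None
```

I handed the job in at about 47 s with the pepper mill, spice jar, salt shaker and timer standing in that order from the oil bottle's end, each within about 3 mm of its disc centre by the camera measurements; `finish_job()` did not return a verdict.

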